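# Clamp a head tube in the jig and set its purge valve

### The arm

A 7-joint arm with a two-finger parallel gripper is mounted at the origin on the work surface. World frame = base frame: x ahead of the robot, y to its left, z up, the work surface at z = 0. Lengths are in m, angles in rad, forces in N, time in s.
With the tool pointing down it reaches from about 0.4 to 0.875 m from the base axis. Payload 6.5 kg.
Tool frame: the origin (TCP) lies midway between the tips of the shut fingers; the grasp point (between the pads) lies behind it (r.grasp_offset is the z of the grasp point in the tool frame, in m); z points along the fingers, y is the line along which they close (so a half turn about z gives the same grasp; the last joint's range is limited). The gripper opens to 85 mm and grips with 20 to 120 N. Pads are 22 mm wide; open, the fingers measure 114 mm over their backs; the gripper's body (76 mm by 85 mm) begins 54 mm behind the grasp point. The pads swing forward as they close: fully open they stand 13 mm farther back than shut.
Start: joints at [-1.356, 0.536, -0.004, 1.538, 0.003, 1.067, -0.071], TCP at [0.18, 0.625, 0.231] pointing down, gripper open.
Joint ranges: [-2.7, 2.7], [-0.37, 2.16], [-1.27, 1.26], [0.24, 2.4], [-1.31, 4.45], [0.19, 1.91], [-2.76, 2.76]. Speed limits (rad/s): [2.39, 2.39, 3.14, 3.14, 3.14, 3.14, 3.14].

### API

Orientations are given as a unit quaternion [x, y, z, w].
In Python, from station import r, imaging gives the robot as it stands. The module is installed in compiled form; this text tells all that it offers.
- The arm moves only by the tool carry_out, never from a script. Its argument "steps" is one flat list of numbers, 4 for each row, row after row: the shift along the tool's x, y, z in cm, then the turn about the tool's z in units of 5 degrees (1.0 is 5 degrees). A call has 1 to 8 rows; each row shifts and turns the commanded pose from where the row before left it, along the tool's axes as they then stand; what a row does not reach is not made up. A row lasts 1/12 s, in which the tool goes at most 41.7 mm and 7.16 degrees, less where a joint would pass 70% of its speed; a pose out of reach is approached as far as the arm can. A call with a gripper value outside its range is refused whole. "jaw" is the opening, from 0 (shut) to 1 (fully open), set as the call begins (left out, the last holds). The fingers move at their own pace and stop on an object; "squeeze" is the grip in N (left out, the last holds). Time passes only in rows, so rows that do not move let the fingers close. It gives the time, the measured TCP pose, the force, the opening and the grip force at its end, in the units of the state.
- r.sense(): the state, without advancing time (a new reading comes with each control period).
- imaging.grab_frame(name): name is "scene" or "top" or "wrist"; returns (picture, depth): 420x560x3 uint8, red, green, blue; 420x560 float32, m along the optical axis (not along the pixel's ray), 0 where there is no reading.
- imaging.camera_params(name): a dict with "fovy" (degrees; the focal length in pixels is half the picture's height over the tangent of half this angle, whatever the lens; pixels are square), "cx", "cy" (the principal point, pixels), "distortion" ([k1, k2, p1, p2, k3] as OpenCV has them; the pictures are not rectified), "position" and "attitude" of the camera in the world; the wrist camera has in their place "T_tool_cam" (4x4, takes a point from camera to tool coordinates, whose origin is the TCP and whose axes are the flange's). Camera axes: x right, y down, z forward; pixel columns grow to the right and rows downward; lengths in m; the calibration is good to about 2 mm. A picture is of the moment at which its call begins: read the wrist's pose just before it. camera_params takes no time and is no camera call.
- r.close_job(): hands the job in; it is judged then, once.
The state is a dict: "time": time; "joints": joint angles; "qvel": joint speeds; "joint_torque": joint torques, N m; "eef_pos": TCP position; "orientation": TCP orientation; "force": force on the tool from outside, world axes, zero at the start; "torque": the same for the moment, N m; "gripper_width": opening from 0.0 (shut) to 1.0 (fully open); "grasp_force": force on a finger pad.
Only numpy, scipy, OpenCV 4.12 (cv2) and the standard library are available. Lean on these libraries where they do the work, as an engineer would, in place of code of your own. Each camera call takes 0.05 s, during which the arm holds its last target. There are 200 camera calls.

### The job

Get the head tube ready for welding: slide it along the V block until its end is fully home against the stop plate, then swing the hinged clamp lever all the way down shut over it, and last turn the lever-handled gas valve to half open, its handle at 45 degrees to the pipe. Leave the tube home and the lever shut, and do not shift or knock over any of the loose things standing around.

Things in the scene. Friction and masses are not known exactly. Their poses are not given: they have to be found in the camera images.
- jig: Tube jig bolted to the bench: dark steel base 130 (x) x 135 (y) x 12 mm with an aluminium V block (84 mm wide, y -55 to +45 mm, top edges 42 mm above the bench), groove along the jig's y. Origin: centre of the base's underside, on the bench; z up. Hinge lugs at x = +50 mm (74 mm high) carry the clamp lever.
- stop_face (a point): Centre of the stop plate's face, jig (0, 60, 44) mm. The steel plate, 56 mm wide, 12 mm thick, top 68 mm above the bench, closes the groove's +y end; a brass fitting sticks out behind it to jig y = +102 mm.
- tube: Steel head tube, 36 mm diameter, 120 mm long, about 0.14 kg, lying loose in the V groove. Origin at its middle, on its axis, 44 mm above the bench; its y axis runs along the tube (it may be rolled about it). Home = its +y end against the stop plate, which puts its origin at jig y = 0; it starts 18 to 38 mm short of that, with its free end sticking out of the V block's -y end.
- clamp (a joint): Angle of the clamp lever about its hinge (axis along jig +y), rad: 0 = shut, lever level over the tube and pointing to jig -x; pi/2 = upright; at most 2.2 (leaning back to jig +x). A stiff hinge: it stays where it is left, and needs about 2.5 N at the grip.
- clamp_hinge (a point): Centre of the clamp lever's hinge: jig (50, 5, 68) mm.
- clamp_tip (a point): Outer end of the clamp lever, 120 mm from the hinge (4 mm to the upper side of the hinge line; the upper side is the rear, +x, side when the lever is upright). The lever is a steel bar 20 mm wide along jig y, 10 mm thick, its last 48 mm a black rubber grip 24 mm wide and 16 mm thick.
- manifold: Stand of the purge-gas valve, fixed to the bench: base 70 (x) x 110 (y) x 10 mm, on it a copper pipe along the stand's y (axis 60 mm up, 130 mm long) with a brass valve body in the middle and a lever handle on top. Origin: centre of the base's underside. It can be on the left or the right of the jig; the like stand on the other side carries the regulator.
- valve (a joint): Angle of the valve handle about the upright axis, rad: 0 = closed, handle across the pipe, pointing to the stand's -x; pi/2 = fully open, handle along the pipe, pointing to the stand's -y; pi/4 = half open. Starts closed or up to 0.3 open, stays where it is left, needs about 2 N near the tip.
- valve_pivot (a point): Handle's turning axis, at mid-height of the handle, 104 mm above the bench.
- valve_tip (a point): Outer end of the valve handle, 95 mm from the pivot; the handle is a steel flat 14 mm wide, 8 mm thick, its last 50 mm a black rubber grip 18 mm wide, 14 mm tall.
- regulator: Air-line regulator on a stand like the valve's but with a round black knob on top (117 mm high) and a round gauge towards the robot; not used.
- flux_tin: Small tin, 48 mm diameter, 60 mm tall, standing a little beyond the tube's free end. Origin under its centre, as for all the loose things.
- oil_bottle: White plastic bottle, 40 mm diameter, 115 mm tall, standing by the valve on the side to which the handle opens.
- key_pot: Steel pot, 72 mm diameter, 85 mm tall, hex keys in it up to 140 mm, far side of the bench.
- wrench: Wrench 170 mm long lying on the bench between robot and jig.
- bb_shell: Dark steel shell (short tube) standing on end, 42 mm diameter, 68 mm tall, behind the jig.
- tape_roll: Tape roll lying flat, 90 mm diameter, 24 mm high, far side.
There are look-alikes about, which are no part of the job. Leave any yellow look-alike of the tube alone. What is shaped like the jig but red is not meant.

How it is judged:
By the outcome, as a careful person would: the job done as asked, in the order asked, and still so for the second after the job is handed in, with the robot touching nothing.
It also fails if it takes over 58 s, if anything falls off the work surface, if the arm or the gripper's body presses on something with over 40 N, if the wrist force passes 120 N, or if a joint passes its speed limit or range.

## Working session

There is one attempt and no reset: what is moved stays moved. The work goes in short steps, Python scripts to look and compute and a tool call to move; the robot and the scene stay as the last step left them, time stands still between calls to the robot, and variables do not carry over. Pictures are saved under pics/ and viewed, at most 10 in all, crops included, and the job is handed in when it is done.

Besides the shell and the picture viewer there is one more tool, called after "Call:" in YAML: its name, and indented under it one key for each argument. carry_out: Moves the arm, as the interface text tells. Its arguments: {"type":"object","properties":{"steps":{"type":"array"},"jaw":{"type":"number"},"squeeze":{"type":"number"}},"required":["steps"]}

```bash
mkdir -p pics; cat > h.py <<'E'
import numpy as np, cv2
from station import r, imaging
from scipy.spatial.transform import Rotation as R
def K(p):
    f=210/np.tan(np.radians(p['fovy'])/2); return np.array([[f,0,p['cx']],[0,f,p['cy']],[0,0,1.]])
def pose(p):
    a=np.array(p['attitude'],float)
    Rm=a if a.shape==(3,3) else R.from_quat(a).as_matrix()
    return Rm,np.array(p['position'])
def rays(p,uv):
    uv=np.asarray(uv,float).reshape(-1,1,2)
    n=cv2.undistortPoints(uv,K(p),np.array(p['distortion'],float)).reshape(-1,2)
    return np.c_[n,np.ones(len(n))]
def campose(n,p):
    if n!='wrist': return pose(p)
    s=r.sense(); T=np.array(p['T_tool_cam']); Rt=R.from_quat(s['orientation']).as_matrix()
    return Rt@T[:3,:3], Rt@T[:3,3]+np.array(s['eef_pos'])
def plane(p,Rm,t,uv,z):
    d=rays(p,uv)@Rm.T; return t+d*((z-t[2])/d[:,2])[:,None]
def cloud(n):
    p=imaging.camera_params(n); Rm,t=campose(n,p); im,d=imaging.grab_frame(n)
    v,u=np.mgrid[:420,:560]; c=rays(p,np.stack([u.ravel(),v.ravel()],1))*d.reshape(-1,1)
    P=(c@Rm.T+t).reshape(420,560,3); P[d==0]=np.nan
    return im,P,(p,Rm,t)
E
python3 - <<'E'
from h import *
for n in('scene','top'):
    p=imaging.camera_params(n); print(n,p)
    im,P,_=cloud(n); np.savez(n+'.npz',im=im,P=P); cv2.imwrite(f'pics/{n}0.png',im[:,:,::-1])
print(r.sense(), r.grasp_offset)
E
```

```text
scene {'fovy': 55.83634658495676, 'cx': 285.18524220681365, 'cy': 208.10318830142015, 'distortion': array([-0.06752993,  0.        ,  0.        ,  0.        ,  0.        ]), 'position': array([1.17640965, 0.10454406, 0.76362102]), 'attitude': array([ 0.5841423 ,  0.71870501, -0.29788957, -0.23130648])}
top {'fovy': 52.124936860756435, 'cx': 280.6944795238356, 'cy': 216.3887786731202, 'distortion': array([-0.12125488,  0.        ,  0.        ,  0.        ,  0.        ]), 'position': array([ 0.34893819, -0.0367522 ,  1.26272159]), 'attitude': array([ 0.70566272, -0.70529797,  0.04338644, -0.05208183])}
{'time': 0.1, 'joints': array([-1.35620295,  0.53709622, -0.00441205,  1.53876002,  0.00262588,
        1.06733321, -0.07119323]), 'qvel': array([-0.00092977, -0.00325277,  0.00025309, -0.00332246, -0.0005042 ,
       -0.00084681,  0.0004629 ]), 'joint_torque': array([ 2.25382610e-03, -5.84567714e+01,  1.05176155e+00, -2.59775215e+01,
        1.26517346e-02,  4.59283721e-03,  3.28898841e-05]), 'eef_pos': array([0.18000496, 0.62398216, 0.23050278]), 'orientation': array([ 1.39902145e-01,  9.90165015e-01, -7.95056241e-04, -3.47097354e-05]), 'force': array([-0.07271485,  0.39493703,  0.24066351]), 'torque': array([-0.03127977,  0.03299216, -0.0091471 ]), 'grasp_force': 0.0, 'gripper_width': 1.0033720882346082} -0.0187
```

View pics/scene0.png

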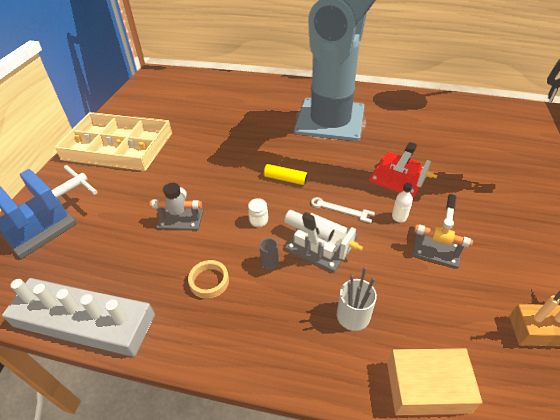

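View pics/top0.png

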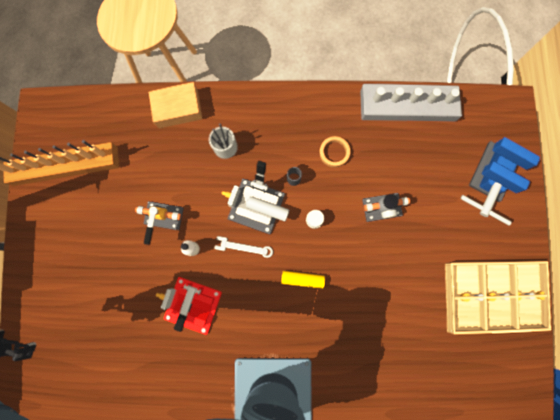

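The scene view shows the jig at about (320,238), its lever raised. The valve stand is at (443,240), the bottle at (402,203) and the tin at (258,213). In the top view the jig is at (258,205), with +y to the left, the lever at (260,170), the valve at (160,213), its handle tip at (150,240), the bottle at (190,248) and the tin at (315,218). Next I'll measure positions from the depth data.

```bash
python3 - <<'E'
from h import *
S=np.load('scene.npz');T=np.load('top.npz')
a=cv2.resize(S['im'][160:300,240:480],None,fx=3.3,fy=3.3,interpolation=2)[:,:,::-1]
b=cv2.resize(T['im'][140:270,125:335],None,fx=3.8,fy=3.8,interpolation=2)[:,:,::-1]
cv2.imwrite('pics/sc.png',a);cv2.imwrite('pics/tc.png',b)
P=T['P'];Q=S['P']
for n,(u,v) in dict(tin=(315,218),bottle=(190,247),tube=(268,208),lever=(260,170),valve=(150,240),wood=(300,250),wr=(245,246)).items(): print(n,P[v,u].round(3))
for n,(u,v) in dict(tin=(258,206),bottle=(406,188),tube=(300,217),lever=(309,218),valve=(451,200),wood=(250,250)).items(): print('s',n,Q[v,u].round(3))
E
```

```text
tin [ 0.508 -0.119  0.06 ]
bottle [0.424 0.228 0.087]
tube [0.536 0.014 0.061]
lever [0.623 0.032 0.158]
valve [0.441 0.336 0.107]
wood [ 0.421 -0.078  0.006]
wr [0.432 0.084 0.004]
s tin [ 0.513 -0.119  0.06 ]
s bottle [0.433 0.233 0.112]
s tube [ 0.53  -0.009  0.06 ]
s lever [0.639 0.028 0.18 ]
s valve [0.453 0.338 0.111]
s wood [ 0.607 -0.118 -0.   ]
```

View pics/sc.png

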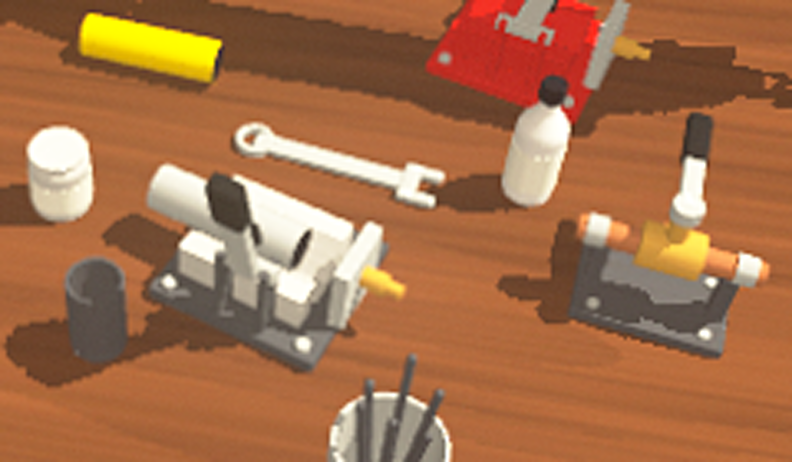

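View pics/tc.png

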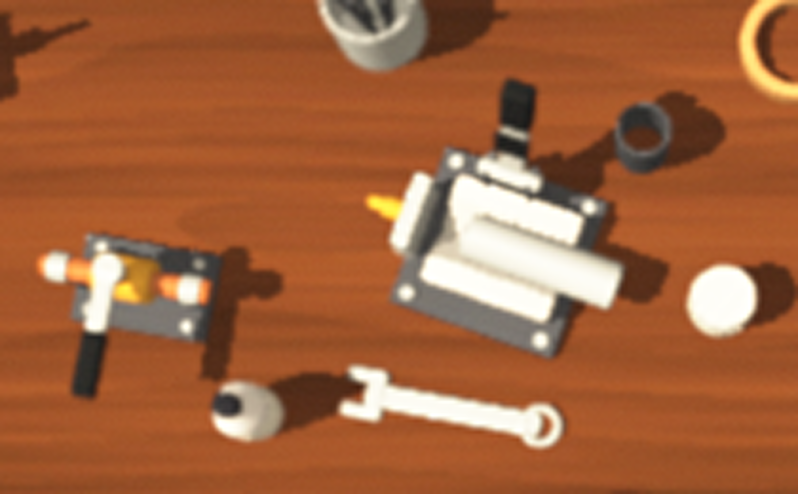

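The crops show these features:
- **Jig base corners (top crop):** (445,148), (605,200), (555,355), (393,300).
- **Tube:** the free end is at about (612,290), and the far end at about (465,238), short of the stop.
- **Lever:** about upright; its black grip is at (515,110).
- **Valve:** pivot (107,270), handle tip (84,395).
- **Tin:** (722,300).

```bash
python3 - <<'E'
from h import *
T=np.load('top.npz');S=np.load('scene.npz')
p=imaging.camera_params('top');Rm,t=pose(p)
def cr(l,z): return plane(p,Rm,t,[(125+(x+.5)/3.8-.5,140+(y+.5)/3.8-.5) for x,y in l],z)[:,:2]
J=cr([(447,148),(607,201),(555,356),(393,300)],.012); c=J.mean(0)
print('jig corners',J.round(4),'c',c.round(4),[np.linalg.norm(J[i]-J[i-1]).round(3) for i in range(4)])
B=cr([(456,160),(590,207),(541,341),(405,292)],.014);print('bolts c',B.mean(0).round(4))
ey=(J[0]+J[3]-J[1]-J[2]);print('jig yaw',np.degrees(np.arctan2(-ey[0],ey[1])))
ex=(J[0]+J[1]-J[2]-J[3]);print('yaw2',np.degrees(np.arctan2(ex[1],ex[0])))
M=cr([(88,233),(219,252),(206,342),(73,325)],.010);print('man',M.mean(0).round(4),[np.linalg.norm(M[i]-M[i-1]).round(3) for i in range(4)])
ey=(M[0]+M[3]-M[1]-M[2]);print('yaw',np.degrees(np.arctan2(-ey[0],ey[1])))
print('pivot',cr([(107,270)],.108),'tip',cr([(83,396)],.108))
for n,D in(('top',T),('scene',S)):
    P=D['P'].reshape(-1,3);P=P[~np.isnan(P[:,0])]
    def box(c,rad,z0,z1): return P[(np.hypot(*(P[:,:2]-c).T)<rad)&(P[:,2]>z0)&(P[:,2]<z1)]
    h=box(np.array([.47,.34]),.1,.096,.125); m=h.mean(0)[:2];w=np.linalg.svd(h[:,:2]-m)[2][0];w*=np.sign(w[0]);pr=(h[:,:2]-m)@w
    print(n,'handle',len(h),m.round(4),'ang',np.degrees(np.arctan2(w[1],w[0])),'ends',(m+w*pr.min()).round(4),(m+w*pr.max()).round(4),h[:,2].max())
    q=box(c,.12,.0565,.066); 
    q=q[np.abs((q[:,:2]-c)@(ex/np.linalg.norm(ex)))<.03]
    m=q.mean(0)[:2];w=np.linalg.svd(q[:,:2]-m)[2][0];w*=np.sign(w[1]);pr=(q[:,:2]-m)@w
    print(n,'tube top',len(q),m.round(4),'yaw',np.degrees(np.arctan2(-w[0],w[1])),(m+w*pr.min()).round(4),(m+w*pr.max()).round(4))
    l=box(np.array([.62,.03]),.09,.09,.22); print(n,'lever',len(l),l.min(0).round(3),l.max(0).round(3),l[l[:,2]>.165].mean(0).round(3),l[(l[:,2]<.14)].mean(0).round(3))
    for nm,cc,z in(('tin',(.51,-.119),.05),('bot',(.43,.23),.03),('bb',(.62,-.06),.05),('pot',(.7,.13),.06)):
        o=box(np.array(cc),.05,z,.2);print(nm,o[:,:2].mean(0).round(3),o.min(0).round(3),o.max(0).round(3))
E
```

```text
jig corners [[ 0.6329  0.0936]
 [ 0.5903 -0.032 ]
 [ 0.469   0.008 ]
 [ 0.5125  0.134 ]] c [0.5512 0.0509] [np.float64(0.127), np.float64(0.133), np.float64(0.128), np.float64(0.133)]
bolts c [0.5517 0.0527]
jig yaw -18.885664626570772
yaw2 -18.382169546802942
man [0.5224 0.3297] [np.float64(0.074), np.float64(0.107), np.float64(0.071), np.float64(0.108)]
yaw -7.6584466779544735
pivot [[0.52192116 0.33062839]] tip [[0.43024322 0.34469695]]
top handle 254 [0.4785 0.336 ] ang -8.864591348566572 ends [0.4277 0.344 ] [0.5325 0.3276] 0.11950724214595909
top tube top 358 [0.5401 0.0251] yaw -19.784665692517788 [ 0.5174 -0.0381] [0.5749 0.1218]
top lever 191 [0.601 0.017 0.091] [0.645 0.049 0.188] [0.631 0.029 0.179] [0.61  0.036 0.118]
tin [ 0.508 -0.119] [ 0.486 -0.139  0.05 ] [ 0.532 -0.097  0.068]
bot [0.421 0.232] [0.403 0.218 0.031] [0.443 0.257 0.119]
bb [ 0.634 -0.059] [ 0.613 -0.077  0.05 ] [ 0.655 -0.04   0.072]
pot [0.718 0.141] [0.699 0.114 0.06 ] [0.748 0.175 0.144]
scene handle 270 [0.489 0.333] ang -8.738782945291048 ends [0.4302 0.342 ] [0.5341 0.3261] 0.11336649103576502
scene tube top 282 [0.5462 0.0264] yaw -20.07988901111663 [ 0.5212 -0.0421] [0.5795 0.1174]
scene lever 295 [0.611 0.014 0.09 ] [0.645 0.048 0.184] [0.638 0.027 0.178] [0.62  0.036 0.114]
tin [ 0.513 -0.12 ] [ 0.487 -0.143  0.05 ] [ 0.534 -0.099  0.064]
bot [0.436 0.235] [0.415 0.216 0.03 ] [0.447 0.257 0.119]
bb [ 0.637 -0.061] [ 0.614 -0.082  0.05 ] [ 0.657 -0.041  0.071]
pot [0.721 0.142] [0.698 0.109 0.06 ] [0.746 0.176 0.143]
```

Call:
carry_out:
  steps: [-1.5,-1.7,0,0,-2.5,-2.9,0,0,-2.5,-2.9,0,0,-2.5,-2.9,0,0,-2.5,-2.9,0,0,-2.5,-2.9,0,0,-2.5,-2.9,0,0,-2.5,-2.9,0,0]
  jaw: 0
  squeeze: 20

```text
time: 0.77
eef_pos: [0.302, 0.3585, 0.2311]
orientation: [0.14, 0.99, -0.0, -0.0]
force: [0.0, -0.0, 0.5]
gripper_width: -0.004
grasp_force: 0.0
```

Call:
carry_out:
  steps: [-2.5,-2.9,0,0,-2.5,-2.9,0,0,-2.5,-2.9,0,0,-2.5,-2.9,0,0,-2.5,-2.9,0,0,-2.5,-2.9,0,0,-2.5,-2.9,0,0,-2.5,-2.8,0,0]

```text
time: 1.43
eef_pos: [0.43, 0.0811, 0.2313]
orientation: [0.14, 0.99, 0.0, -0.0]
force: [0.4, 0.2, -0.1]
gripper_width: -0.002
grasp_force: 0.0
```

Call:
carry_out:
  steps: [-2.5,-2.8,0,0,-2.5,-2.8,0,0,-2.5,-2.7,0,0,-2.0,-2.0,0,0,0,0,0,1.4,0,0,0,1.4,0,0,0,1.4,0,0,0,1.4]

```text
time: 2.1
eef_pos: [0.4923, -0.0424, 0.231]
orientation: [0.378, 0.926, -0.0, -0.0]
force: [-0.8, 0.4, 0.0]
gripper_width: -0.001
grasp_force: 0.0
```

Call:
carry_out:
  steps: [0,0,0,1.4,0,0,0,1.4,0,0,0,1.4,0,0,0,1.4,0,0,0,1.4,0,0,0,1.4,0,0,0,1.4,0,0,0,1.4]

```text
time: 2.77
eef_pos: [0.4923, -0.0421, 0.2311]
orientation: [0.768, 0.64, -0.0, -0.0]
force: [0.7, 0.5, 0.2]
gripper_width: -0.0
grasp_force: 0.0
```

```bash
python3 - <<'E'
from h import *
im,P,_=cloud('wrist'); np.savez('w1.npz',im=im,P=P); cv2.imwrite('pics/w1.png',im[:,:,::-1])
c=np.array([.552,.052]);ey=np.array([.322,.947]);ex=np.array([.947,-.322])
Q=P.reshape(-1,3);Q=Q[~np.isnan(Q[:,0])]
j=np.c_[(Q[:,:2]-c)@ex,(Q[:,:2]-c)@ey,Q[:,2]]
q=j[(abs(j[:,0])<.025)&(j[:,1]<.05)&(j[:,1]>-.13)&(j[:,2]>.052)&(j[:,2]<.066)]
if len(q): print('tube',len(q),q.min(0).round(4),q.max(0).round(4),q[q[:,2]>.06].mean(0).round(4), 'slope',np.polyfit(q[:,1],q[:,0],1).round(3))
q=j[(j[:,1]<-.13)&(j[:,1]>-.22)&(abs(j[:,0])<.06)&(j[:,2]>.05)&(j[:,2]<.07)]
if len(q): print('tin',len(q),q.min(0).round(4),q.max(0).round(4))
s=r.sense();d=c+(-.126)*ey-s['eef_pos'][:2]
Rt=R.from_quat(s['orientation']).as_matrix();print('tool x angle',np.degrees(np.arctan2(Rt[1,0],Rt[0,0])),'shift tool cm',(Rt.T@np.r_[d,0]*100).round(2))
E
```

```text
tube 3429 [-0.0184 -0.0971  0.052 ] [0.0148 0.0233 0.064 ] [-0.0021 -0.0339  0.0611] slope [ 0.016 -0.002]
tin 784 [-0.0058 -0.1949  0.0502] [ 0.0365 -0.1526  0.0621]
tool x angle 79.17970606310199 shift tool cm [-2.13  2.35 -0.  ]
```

View pics/w1.png

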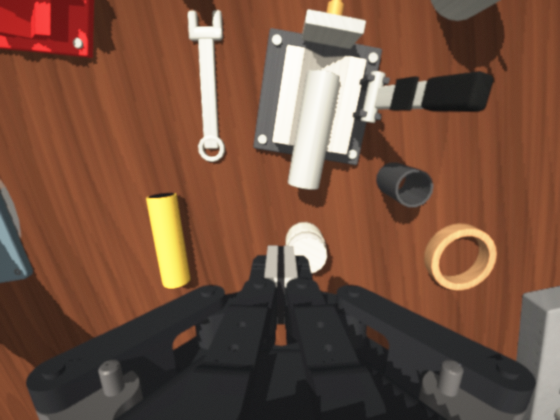

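The wrist view shows the tube's free end at about (305,185), the tin at (306,247) and the lever grip at (450,92) leaning back. The fit puts the tube end at jig y = -97 mm, about 37 mm short of home. The tin's near edge is at -153 mm, so the fingers fit in the gap at about -125 mm.

Call:
carry_out:
  steps: [0,0,0,0.9,0,0,0,0.84,-1.65,2.35,0,0,0,0,3.0,0,0,0,3.0,0,0,0,3.0,0,0,0,0,0,0,0,0,0]

```text
time: 3.48
eef_pos: [0.5084, -0.0655, 0.1406]
orientation: [0.813, 0.583, -0.001, -0.001]
force: [-0.5, -0.9, 0.5]
gripper_width: 0.002
grasp_force: 0.0
```

```bash
python3 - <<'E'
from h import *
s=r.sense();c=np.array([.5505,.0525]);a=np.radians(-19.5);ey=np.array([-np.sin(a),np.cos(a)]);ex=np.array([np.cos(a),np.sin(a)])
d=s['eef_pos'][:2]-c;print('tcp jig',d@ex,d@ey,s['eef_pos'][2]);Rt=R.from_quat(s['orientation']).as_matrix();print(np.degrees(np.arctan2(Rt[1,0],Rt[0,0])))
E
```

```text
tcp jig -0.00032255405830549505 -0.12526590646183605 0.1406158104257865
71.28882603378494
```

Call:
carry_out:
  steps: [0,0,2.5,0.15,0,0,2.5,0,0,0,2.5,0,0,0,2.0,0,0,0,1.0,0,0,0,0,0]

```text
time: 3.98
eef_pos: [0.5097, -0.0652, 0.0362]
orientation: [0.817, 0.577, -0.0, -0.0]
force: [-0.0, 0.8, 0.4]
gripper_width: -0.002
grasp_force: 0.0
```

Call:
carry_out:
  steps: [0.8,0,0,0,0.6,0,0,0,0.5,0,0,0,0.5,0,0,0,0.5,0,0,0,0.5,0,0,0,0.5,0,0,0,0.5,0,0,0]

```text
time: 4.65
eef_pos: [0.5245, -0.0235, 0.0364]
orientation: [0.817, 0.577, 0.0, 0.0]
force: [0.2, -2.1, 1.0]
gripper_width: -0.003
grasp_force: 1.1
```

Call:
carry_out:
  steps: [0.3,0,0,0,0.2,0,0,0,0.2,0,0,0,0,0,0,0]

```text
time: 4.98
eef_pos: [0.5266, -0.0168, 0.0362]
orientation: [0.817, 0.577, 0.0, -0.0]
force: [-0.3, 0.6, -0.3]
gripper_width: 0.005
grasp_force: 0.1
```

Call:
carry_out:
  steps: [0.2,0,0,0,0.2,0,0,0,0,0,0,0]

```text
time: 5.23
eef_pos: [0.5269, -0.0159, 0.0362]
orientation: [0.817, 0.576, -0.001, 0.001]
force: [-2.7, -6.6, 2.7]
gripper_width: -0.004
grasp_force: 3.7
```

Call:
carry_out:
  steps: [0.2,0,0,0,0.1,0,0,0,0,0,0,0]

```text
time: 5.48
eef_pos: [0.5269, -0.0158, 0.0362]
orientation: [0.818, 0.575, -0.003, 0.001]
force: [-4.3, -12.6, 4.3]
gripper_width: 0.003
grasp_force: 7.1
```

The push met 13 N at the stop, at the expected position, so the tube is home. I'm backing off, lifting and going behind the lever.

Call:
carry_out:
  steps: [-0.7,0,0,0,-0.8,0,0,0,0,0,-3.5,0,0,0,-3.5,0,0,0,-3.5,0,0,0,-3.5,0,0,0,-3.5,0,0,0,-3.5,0]

```text
time: 6.15
eef_pos: [0.5234, -0.0244, 0.2479]
orientation: [0.817, 0.577, 0.0, -0.001]
force: [0.4, 1.0, 0.1]
gripper_width: -0.0
grasp_force: 0.0
```

Call:
carry_out:
  steps: [2.0,3.0,0,0,2.4,3.2,0,0,2.4,3.2,0,0,2.4,3.1,0,0,0,0,0,0]

```text
time: 6.57
eef_pos: [0.6776, 0.0254, 0.2445]
orientation: [0.815, 0.58, 0.001, -0.0]
force: [-0.9, 1.0, -0.6]
gripper_width: 0.001
grasp_force: 0.0
```

```bash
cat >> h.py <<'E'
c=np.array([.5505,.0525]);a=np.radians(-19.5);ey=np.array([-np.sin(a),np.cos(a)]);ex=np.array([np.cos(a),np.sin(a)])
def jig(Q): return np.c_[(Q[:,:2]-c)@ex,(Q[:,:2]-c)@ey,Q[:,2]]
E
python3 - <<'E'
from h import *
s=r.sense();print(jig(s['eef_pos'][None]).round(4))
im,P,_=cloud('scene');np.savez('s2.npz',im=im,P=P)
Q=P.reshape(-1,3);Q=Q[~np.isnan(Q[:,0])];j=jig(Q)
q=j[(j[:,2]>.0555)&(j[:,2]<.066)&(abs(j[:,0])<.02)&(abs(j[:,1])<.12)];print('tube',len(q),q.min(0).round(4),np.percentile(q[:,1],[1,50,99]).round(4))
q=j[(j[:,2]>.09)&(j[:,2]<.2)&(abs(j[:,1]-.005)<.03)&(j[:,0]>.03)&(j[:,0]<.12)];print('lever',len(q),q.min(0).round(3),q.max(0).round(3),np.polyfit(q[:,2],q[:,0],1),q[:,1].mean())
E
```

```text
[[0.1289 0.0169 0.2445]]
tube 293 [-0.0171 -0.0615  0.0555] [-0.0602  0.0208  0.0706]
lever 293 [ 0.058 -0.008  0.09 ] [0.097 0.016 0.185] [0.29772279 0.03862547] 0.006590610732450057
```

Call:
carry_out:
  steps: [-1.1,0,0,0,0,0,3.0,0,0,0,3.0,0,0,0,2.5,0,0,0,0.5,0,0,0,0,0]

```text
time: 7.12
eef_pos: [0.6665, 0.0086, 0.1553]
orientation: [0.817, 0.576, -0.002, -0.001]
force: [0.1, 0.8, 0.4]
gripper_width: 0.005
grasp_force: 0.0
```

Call:
carry_out:
  steps: [0,-1.0,0,0,0,-1.0,0,0,0,-1.0,0,0,0,-1.0,0,0,0,-1.0,0,0,0,-1.0,0,0]

```text
time: 7.62
eef_pos: [0.6141, 0.0286, 0.1598]
orientation: [0.817, 0.576, 0.003, 0.002]
force: [2.8, -1.7, 1.9]
gripper_width: -0.006
grasp_force: 1.3
```

```bash
python3 - <<'E'
from h import *
s=r.sense();print(jig(s['eef_pos'][None]).round(4))
im,P,_=cloud('top');cv2.imwrite('pics/t3.png',cv2.resize(im[140:270,165:355],None,fx=4,fy=4)[:,:,::-1])
E
```

```text
[[ 0.0679 -0.0013  0.1598]]
```

Call:
carry_out:
  steps: [0.6,-1.0,0,0,0,-1.1,0,0,0,-1.1,0,0,0,-1.1,0,0,0,-1.15,0.4,0,0,-1.15,0.6,0,0,0,0,0]

```text
time: 8.25
eef_pos: [0.5504, 0.0587, 0.1464]
orientation: [0.817, 0.577, -0.0, -0.001]
force: [-0.5, 0.9, 0.1]
gripper_width: -0.002
grasp_force: 0.0
```

Call:
carry_out:
  steps: [0,-0.95,0.9,0,0,-0.9,1.0,0,0,-0.65,1.1,0,0,-0.65,1.2,0,0,0,0,0]

```text
time: 8.67
eef_pos: [0.5209, 0.0686, 0.1034]
orientation: [0.817, 0.577, -0.001, -0.001]
force: [-0.6, -0.5, 0.0]
gripper_width: -0.004
grasp_force: 0.0
```

```bash
python3 - <<'E'
from h import *
s=r.sense();print(jig(s['eef_pos'][None]).round(4),s['force'])
E
```

```text
[[-0.0333  0.0053  0.1034]] [-0.62099362 -0.47714143  0.02026823]
```

Call:
carry_out:
  steps: [0,-0.3,0.8,0,0,-0.3,0.8,0,0,0,0.5,0,0,0,0.2,0,0,0,0,0]

```text
time: 9.08
eef_pos: [0.5166, 0.07, 0.0809]
orientation: [0.817, 0.577, -0.0, -0.0]
force: [-0.5, -0.0, 0.4]
gripper_width: -0.001
grasp_force: 0.0
```

Call:
carry_out:
  steps: [0,0,0.2,0,0,0,0.2,0,0,0,0,0]

```text
time: 9.33
eef_pos: [0.5171, 0.0699, 0.0797]
orientation: [0.817, 0.577, 0.0, -0.001]
force: [-9.2, -0.7, 29.2]
gripper_width: 0.003
grasp_force: 15.1
```

Call:
carry_out:
  steps: [0,0,-1.0,0,0,0,-3.0,0,0,0,-3.5,0,0,0,-3.5,0,0,-3.5,0,0,0,-3.5,0,0,0,-3.5,0,0,0,0,0,0]

```text
time: 10.0
eef_pos: [0.4111, 0.1069, 0.1862]
orientation: [0.816, 0.578, -0.003, -0.003]
force: [-0.6, 0.2, -0.2]
gripper_width: -0.001
grasp_force: 0.0
```

```bash
python3 - <<'E'
from h import *
s=r.sense();print(s['eef_pos'],jig(s['eef_pos'][None]).round(4))
im,P,_=cloud('scene');cv2.imwrite('pics/s4.png',cv2.resize(im[150:300,220:480],None,fx=3,fy=3,interpolation=2)[:,:,::-1])
Q=P.reshape(-1,3);Q=Q[~np.isnan(Q[:,0])];j=jig(Q)
q=j[(j[:,2]>.066)&(j[:,2]<.1)&(abs(j[:,1]-.005)<.011)&(j[:,0]>-.075)&(j[:,0]<.03)];print('lever',len(q),q.min(0).round(3),q.max(0).round(3),np.polyfit(q[:,0],q[:,2],1).round(3))
for lo,hi in((-.07,-.03),(-.015,.03)):
  k=q[(q[:,0]>lo)&(q[:,0]<hi)]; print(np.percentile(k[:,2],[10,50,90]).round(4))
q=j[(j[:,2]>.0555)&(j[:,2]<.066)&(abs(j[:,0])<.02)&(j[:,1]>-.12)&(j[:,1]<-.02)];print('tube',np.percentile(q[:,1],[1,5]).round(4))
# valve in stand frame
h=Q[(Q[:,2]>.098)&(Q[:,2]<.12)&(np.hypot(Q[:,0]-.475,Q[:,1]-.337)<.075)]
print('pivot hub', h[h[:,0]>.505].mean(0), 'bottle')
E
```

```text
[0.41109438 0.10694564 0.18622737] [[-0.1496  0.0048  0.1862]]
lever 313 [-0.068 -0.006  0.066] [0.03  0.016 0.083] [-0.042  0.076]
[0.0755 0.0792 0.0813]
[0.0711 0.0764 0.0781]
tube [-0.0613 -0.0597]
pivot hub [0.5231993  0.32788051 0.10708715] bottle
```

View pics/s4.png

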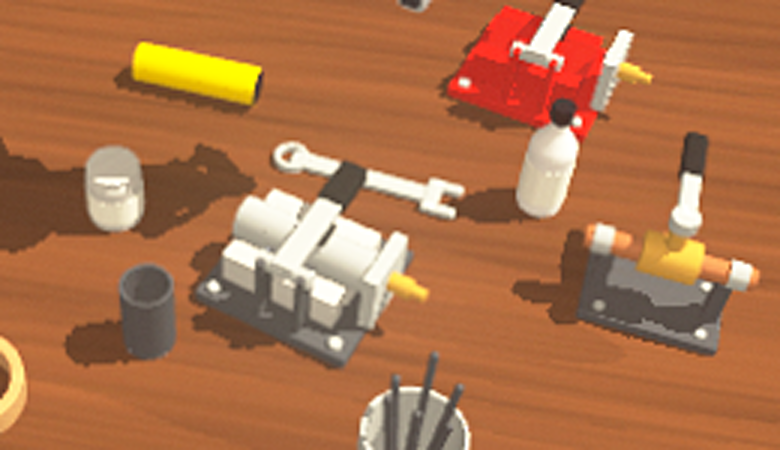

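The lever lies shut and level, and the tube is home; the tin, bottle and the rest are where they were. Next is the valve, with the wrist camera on the way.

Call:
carry_out:
  steps: [3.0,0,-1,0,3.5,0,-1,0,3.0,0,0,0,0,0,0,0]

```text
time: 10.38
eef_pos: [0.4527, 0.2011, 0.2083]
orientation: [0.815, 0.58, 0.003, 0.0]
force: [0.4, 0.7, -0.3]
gripper_width: 0.002
grasp_force: 0.0
```

```bash
python3 - <<'E'
from h import *
print(r.sense()['eef_pos'])
im,P,_=cloud('wrist');np.savez('w2.npz',im=im,P=P);cv2.imwrite('pics/w2.png',im[:,:,::-1])
E
```

```text
[0.45269727 0.20110405 0.20827467]
```

View pics/w2.png

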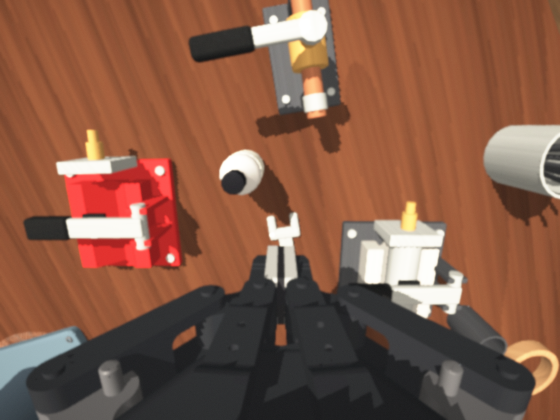

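The valve handle runs from the pivot at (315,25) to the tip at (193,47), the pipe end is at (316,108) and the bottle at (240,175).

```bash
python3 - <<'E'
from h import *
def line(q):
    m=q.mean(0);w=np.linalg.svd(q-m)[2][0];w*=np.sign(w[np.argmax(abs(w))]);return m,w
for n in('w2','top','scene','s2'):
    D=np.load(n+'.npz');Q=D['P'].reshape(-1,3);C=cv2.cvtColor(D['im'],cv2.COLOR_RGB2HSV).reshape(-1,3)
    near=np.hypot(Q[:,0]-.52,Q[:,1]-.33)<.1
    h=Q[near&(Q[:,2]>.1)&(Q[:,2]<.12)&(Q[:,0]<.51),:2]
    m,w=line(h);print(n,'handle',len(h),m.round(4),'ang',np.degrees(np.arctan2(w[1],w[0])).round(2),'y at .5225', (m[1]+w[1]/w[0]*(.5225-m[0])).round(4),'tip',h[:,0].min().round(4))
    # pipe axis: median x per y slice at z near top of the pipe
    q=Q[near&(Q[:,2]>.064)&(Q[:,2]<.078)&(abs(Q[:,0]-.52)<.035)]
    if len(q)>30:
        m,w=line(q[:,:2]);print('  pipe',len(q),m.round(4),'yaw',np.degrees(np.arctan2(-w[0],w[1])).round(2),'ext',((q[:,:2]-m)@w).min().round(3),((q[:,:2]-m)@w).max().round(3))
    q=Q[near&(Q[:,2]>.006)&(Q[:,2]<.016),:2].astype(np.float32)
    if len(q)>30: print('  base',cv2.minAreaRect(q))
E
```

```text
w2 handle 2686 [0.4677 0.3393] ang -8.84 y at .5225 0.3308 tip 0.4283
  pipe 2100 [0.5181 0.3113] yaw -8.07 ext -0.045 0.057
  base ((0.5231596827507019, 0.3314400613307953), (0.11064159870147705, 0.07100983709096909), 80.52469635009766)
top handle 199 [0.467  0.3379] ang -9.08 y at .5225 0.329 tip 0.4273
  pipe 273 [0.5219 0.3277] yaw -9.86 ext -0.063 0.069
  base ((0.5229869484901428, 0.3281475901603699), (0.17077940702438354, 0.16450150310993195), 16.601747512817383)
scene handle 176 [0.4703 0.3359] ang -8.39 y at .5225 0.3282 tip 0.4299
  pipe 418 [0.5281 0.3274] yaw -10.36 ext -0.065 0.065
  base ((0.524037778377533, 0.3275933563709259), (0.10919139534235, 0.07187483459711075), 80.21743774414062)
s2 handle 177 [0.47  0.336] ang -7.99 y at .5225 0.3286 tip 0.4307
  pipe 427 [0.5278 0.326 ] yaw -10.37 ext -0.064 0.066
  base ((0.5265682339668274, 0.3388640284538269), (0.13376639783382416, 0.07300754636526108), 78.18093872070312)
```

Call:
carry_out:
  steps: [3.4,-1.1,0,0,3.4,-1.1,0,0,3.4,-1.1,0,0,3.4,-1.1,0,0,3.5,-1.0,0,0,0,0,0,-1.35,0,0,0,-1.35,0,0,0,-1.35]

```text
time: 11.1
eef_pos: [0.4569, 0.373, 0.2068]
orientation: [0.701, 0.713, -0.0, 0.001]
force: [-0.7, -0.3, -0.2]
gripper_width: 0.001
grasp_force: 0.0
```

Call:
carry_out:
  steps: [0,0,0,-1.4,0,0,0,-1.4,0,0,0,-1.35,0,0,0,-1.35,0,0,0,-1.35,0,0,0,0,0,0,0,0]

```text
time: 11.68
eef_pos: [0.4568, 0.3726, 0.2072]
orientation: [0.464, 0.886, -0.0, 0.0]
force: [0.5, -0.2, 0.6]
gripper_width: -0.003
grasp_force: 0.0
```

```bash
cat > v.py <<'E'
from h import *
s=r.sense();Rt=R.from_quat(s['orientation']).as_matrix();e=s['eef_pos'];print(e,s['force'],'xang',np.degrees(np.arctan2(Rt[1,0],Rt[0,0])))
for n,t in(('pre',(.4578,.3805,.088)),('fin',(.4526,.3045,.088))): print(n,(Rt.T@(np.array(t)-e)*100).round(2))
E
python3 v.py
```

```text
[0.45678152 0.37262602 0.20720472] [ 0.50159091 -0.22102527  0.61122468] xang 124.66159722298787
pre [ 0.59  0.53 11.92]
fin [-5.36 -4.22 11.92]
```

Call:
carry_out:
  steps: [0.6,0.5,1.0,0,0,0,3.0,0,0,0,3.0,0,0,0,3.0,0,0,0,1.9,0,0,0,0,0]

```text
time: 12.18
eef_pos: [0.4538, 0.3798, 0.0833]
orientation: [0.463, 0.886, -0.004, -0.001]
force: [-1.8, -0.7, -0.0]
gripper_width: -0.002
grasp_force: 0.0
```

Call:
carry_out:
  steps: [-0.8,-0.65,0,0,-0.8,-0.65,0,0,-0.8,-0.65,0,0,-0.8,-0.65,0,0,-0.8,-0.65,0,0,-0.8,-0.65,0,0,-0.7,-0.5,0,0,0,0,0,0]

```text
time: 12.85
eef_pos: [0.4522, 0.3085, 0.0886]
orientation: [0.463, 0.886, -0.001, 0.0]
force: [-0.1, -0.3, -0.0]
gripper_width: 0.0
grasp_force: 0.0
```

```bash
cat >> v.py <<'E'
def line(q):
    m=q.mean(0);w=np.linalg.svd(q-m)[2][0];w*=np.sign(w[0]);return m,w
for n in('scene','top'):
    im,P,_=cloud(n);Q=P.reshape(-1,3);C=cv2.cvtColor(im,cv2.COLOR_RGB2HSV).reshape(-1,3)
    cv2.imwrite(f'pics/v_{n}{s["time"]:.2f}.png',cv2.resize(im[150:300,220:480] if n=='scene' else im[140:270,125:335],None,fx=3,fy=3,interpolation=2)[:,:,::-1])
    a=np.degrees(np.arctan2(Q[:,1]-.33,Q[:,0]-.5228))%360;d=np.hypot(Q[:,0]-.5228,Q[:,1]-.33)
    h=Q[(Q[:,2]>.1)&(Q[:,2]<.118)&(d<.1)&(d>.02)&(a>160)&(a<240),:2]
    if len(h)>10:
        m,w=line(h);print(n,len(h),'line',np.degrees(np.arctan2(w[1],w[0]))+180,'mean from pivot',np.degrees(np.arctan2(m[1]-.33,m[0]-.5228))%360)
    b=Q[(np.hypot(Q[:,0]-.43,Q[:,1]-.235)<.04)&(Q[:,2]>.03)&(Q[:,2]<.13)];print(' bottle',b.min(0).round(3),b.max(0).round(3))
E
python3 v.py
```

```text
[0.45219013 0.30853666 0.08859078] [-0.13613735 -0.28095333 -0.0330222 ] xang 124.80486943630066
pre [5.59 4.57 0.05]
fin [-0.35 -0.2   0.06]
scene 278 line 209.24695485054195 mean from pivot 213.87812220061159
 bottle [0.414 0.216 0.03 ] [0.447 0.256 0.118]
top 178 line 211.48436855822843 mean from pivot 211.59862736707987
 bottle [0.403 0.218 0.034] [0.443 0.256 0.121]
```

Call:
carry_out:
  steps: [-0.2,-0.1,0,0,-0.15,-0.1,0,0,0,0,0,0,0,0,0,0]

```text
time: 13.28
eef_pos: [0.4522, 0.3074, 0.0881]
orientation: [0.462, 0.887, -0.0, -0.0]
force: [0.6, 0.3, 0.0]
gripper_width: 0.003
grasp_force: 0.0
```

Call:
carry_out:
  steps: [1.0,0,0,0,2.0,0,0,0,1.5,0,-1.0,0,0,0,-3.5,0,0,0,-3.5,0,3.5,0,-3.0,0,3.5,0,0,0,0,0,0,0]

```text
time: 13.95
eef_pos: [0.3833, 0.4072, 0.1971]
orientation: [0.458, 0.889, 0.003, -0.002]
force: [-1.3, 0.4, -0.1]
gripper_width: 0.001
grasp_force: 0.0
```

```bash
python3 v.py; ls pics
```

```text
[0.38329937 0.40717991 0.19705983] [-1.32326039  0.41793064 -0.14277042] xang 125.51308858626284
pre [-6.56  4.48 10.88]
fin [-12.45  -0.36  10.83]
scene 216 line 214.5904335733614 mean from pivot 218.5041207111325
 bottle [0.414 0.216 0.03 ] [0.448 0.257 0.117]
top 170 line 213.3679156971621 mean from pivot 212.56847758530665
 bottle [0.403 0.218 0.03 ] [0.443 0.257 0.119]
s4.png
sc.png
scene0.png
t3.png
tc.png
top0.png
v_scene12.85.png
v_scene13.95.png
v_top12.85.png
v_top13.95.png
w1.png
w2.png
```

Call:
carry_out:
  steps: [-3.2,0.2,-2.0,0,-3.3,0.2,-2.0,0,-3.3,0.2,0,0,-3.3,0.2,0,0,-3.3,0.2,0,0,-3.1,0.1,0,0,0,0,0,1.4,0,0,0,1.4]

```text
time: 14.72
eef_pos: [0.5106, 0.2411, 0.235]
orientation: [0.572, 0.82, -0.001, 0.0]
force: [0.1, -0.1, -0.1]
gripper_width: 0.002
grasp_force: 0.0
```

Call:
carry_out:
  steps: [0,0,0,1.4,0,0,0,1.4,0,0,0,1.4,0,0,0,0,0,0,0,0]

```text
time: 15.13
eef_pos: [0.509, 0.2445, 0.2349]
orientation: [0.706, 0.708, -0.001, 0.0]
force: [-0.7, -0.4, -1.0]
gripper_width: -0.002
grasp_force: 0.0
```

```bash
python3 - <<'E'
from h import *
print(r.sense()['eef_pos'])
im,P,_=cloud('wrist');np.savez('w3.npz',im=im,P=P);cv2.imwrite('pics/w3.png',im[:,:,::-1])
E
```

```text
[0.50897234 0.24450999 0.23485415]
```

View pics/w3.png

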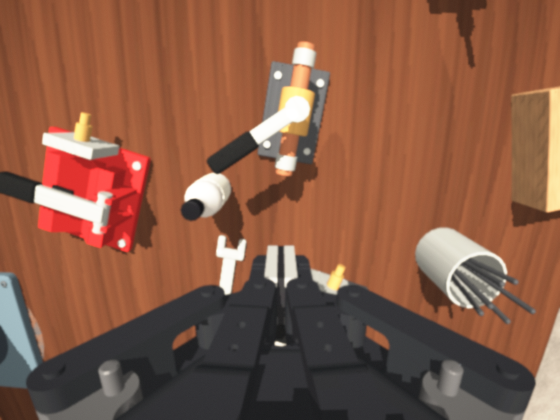

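The whole valve is in view. The pivot is at (297,108), the handle tip at (215,163), the pipe ends at (306,45) and (285,170), and the bottle at (207,195), clear of the handle.

```bash
python3 - <<'E'
from h import *
D=np.load('w3.npz');P=D['P'];Q=P.reshape(-1,3);im=D['im'].astype(int);C=cv2.cvtColor(D['im'],cv2.COLOR_RGB2HSV)
p=imaging.camera_params('wrist');Rm,t=campose('wrist',p)
def line(q):
    m=q.mean(0);w=np.linalg.svd(q-m)[2][0];return m,w*np.sign(w[np.argmax(abs(w))])
near=np.hypot(Q[:,0]-.52,Q[:,1]-.33)<.1
q=Q[near&(Q[:,2]>.006)&(Q[:,2]<.016),:2].astype(np.float32);print('base',cv2.minAreaRect(q))
for z0 in(.064,.067,.069):
    q=Q[near&(Q[:,2]>z0)&(Q[:,2]<.075)&(abs(Q[:,0]-.52)<.03)&(abs(Q[:,1]-.33)>.025),:2];m,w=line(q);print('pipe',len(q),m,'yaw',np.degrees(np.arctan2(-w[0],w[1])))
d=np.hypot(Q[:,0]-.5228,Q[:,1]-.33)
for z0 in(.1,.105):
    h=Q[near&(Q[:,2]>z0)&(Q[:,2]<.118)&(d>.02),:2];m,w=line(h);print('handle',len(h),m,np.degrees(np.arctan2(w[1],w[0])),'rect',cv2.minAreaRect(h.astype(np.float32)))
# pixel-based: white bolts on base, mask in window
V=C[:,:,2];S=C[:,:,1]
m=((V>150)&(S<60)).astype(np.uint8)
n,l,st,ce=cv2.connectedComponentsWithStats(m)
for i in range(1,n):
    if 255<ce[i][0]<335 and 55<ce[i][1]<180 and st[i,4]>6: print('blob',ce[i].round(1),st[i,4],plane(p,Rm,t,[ce[i]],.012)[0,:2].round(4),plane(p,Rm,t,[ce[i]],.06)[0,:2].round(4))
E
```

```text
base ((0.5230990648269653, 0.33171480894088745), (0.109979547560215, 0.07055024057626724), 80.3080825805664)
pipe 1405 [0.52361596 0.33669766] yaw -9.683701588959337
pipe 1086 [0.52387713 0.33697076] yaw -9.759515870367213
pipe 595 [0.52356725 0.33582923] yaw -9.604493867745283
handle 1534 [0.47396902 0.29968354] 33.27007499432149 rect ((0.4747699797153473, 0.30024683475494385), (0.07570182532072067, 0.018228374421596527), 32.906517028808594)
handle 1533 [0.47395137 0.29967743] 33.28800405136892 rect ((0.4747699797153473, 0.30024683475494385), (0.07570182532072067, 0.018228374421596527), 32.906517028808594)
blob [303.8  56.4] 344 [0.5352 0.3958] [0.5318 0.3852]
blob [277.4  74.6] 78 [0.5049 0.3761] [0.5055 0.368 ]
blob [320.   82.2] 72 [0.5547 0.368 ] [0.5487 0.361 ]
blob [280.6 119.9] 1272 [0.5088 0.3252] [0.5088 0.3238]
blob [306.6 151.1] 21 [0.5408 0.2883] [0.5366 0.2918]
blob [285.6 162.5] 262 [0.5151 0.2742] [0.5143 0.2795]
```

The stand yaw is −9.7° and the handle is at 213.2°, so the valve is at 42.9°. That is about 2° short, so I'm going back to trim it.

Call:
carry_out:
  steps: [0,0,0,-1.4,0,0,0,-1.4,0,0,0,-1.4,0,0,0,-1.4,0,0,0,-1.4,4.0,-0.3,0,0,4.0,-0.3,0,0,4.0,-0.3,0,0]

```text
time: 15.85
eef_pos: [0.4326, 0.3386, 0.2355]
orientation: [0.462, 0.887, 0.0, 0.0]
force: [0.6, 1.2, -0.0]
gripper_width: -0.004
grasp_force: 0.0
```

Call:
carry_out:
  steps: [0.7,0,0,0,0,0,3.0,0,0,0,3.5,0,0,0,3.5,0,0,0,3.0,0,0,0,1.7,0,0,0,0,0,0,0,0,0]

```text
time: 16.52
eef_pos: [0.4289, 0.3436, 0.0881]
orientation: [0.461, 0.887, -0.001, -0.0]
force: [1.3, -0.1, 0.1]
gripper_width: -0.001
grasp_force: 0.0
```

```bash
cat > g.py <<'E'
from h import *
s=r.sense();Rt=R.from_quat(s['orientation']).as_matrix();e=s['eef_pos'];print(e,s['force'],'xang',np.degrees(np.arctan2(Rt[1,0],Rt[0,0])),(Rt.T@(np.array([.4537,.3052,.088])-e)*100).round(2))
E
python3 g.py
```

```text
[0.42894902 0.34359368 0.08808847] [ 1.28751486 -0.05985435  0.07691045] xang 125.03525963636791 [-4.56 -0.18  0.01]
```

Call:
carry_out:
  steps: [-1.3,-0.1,0,0,-1.3,-0.1,0,0,-1.0,0,0,0,-0.6,0,0,0,-0.2,0,0,0,0,0,0,0,0,0,0,0]

```text
time: 17.1
eef_pos: [0.4526, 0.3073, 0.0886]
orientation: [0.462, 0.887, 0.0, -0.0]
force: [-0.3, -0.3, 0.8]
gripper_width: -0.004
grasp_force: 0.0
```

```bash
python3 g.py
```

```text
[0.45258582 0.30726206 0.08858735] [-0.3136013  -0.27642304  0.76474206] xang 124.96533490850841 [-0.23 -0.03  0.06]
```

Call:
carry_out:
  steps: [-0.15,0,0,0,-0.1,0,0,0,0,0,0,0,0,0,0,0]

```text
time: 17.43
eef_pos: [0.4538, 0.3052, 0.0884]
orientation: [0.462, 0.887, -0.0, -0.0]
force: [-0.4, -0.0, -0.2]
gripper_width: 0.002
grasp_force: 0.2
```

```bash
python3 g.py
```

```text
[0.45380112 0.30521105 0.08835158] [-0.41868576 -0.03168854 -0.16011329] xang 124.98962671701001 [ 0.   -0.01  0.04]
```

Now I'm retracting and checking everything from the same viewpoint.

Call:
carry_out:
  steps: [1.5,0,0,0,3.0,0,0,0,0,0,-3.5,0,0,0,-3.5,0,0,0,-3.5,0,0,0,-3.5,0,-4.0,0.3,-0.7,0,-4.0,0.3,0,0]

```text
time: 18.1
eef_pos: [0.4798, 0.2829, 0.2387]
orientation: [0.459, 0.888, 0.003, 0.001]
force: [1.6, -0.9, 0.0]
gripper_width: -0.001
grasp_force: 0.0
```

Call:
carry_out:
  steps: [-4.0,0.3,0,0,-0.7,0,0,1.4,0,0,0,1.4,0,0,0,1.4,0,0,0,1.4,0,0,0,1.4,0,0,0,0,0,0,0,0]

```text
time: 18.77
eef_pos: [0.5082, 0.2431, 0.2353]
orientation: [0.706, 0.708, -0.0, 0.0]
force: [1.1, -0.7, 0.4]
gripper_width: 0.001
grasp_force: 0.0
```

```bash
python3 - <<'E'
from h import *
s=r.sense();print(s['eef_pos'],s['force'])
im,P,_=cloud('wrist');Q=P.reshape(-1,3)
def line(q):
    m=q.mean(0);w=np.linalg.svd(q-m)[2][0];return m,w*np.sign(w[np.argmax(abs(w))])
near=np.hypot(Q[:,0]-.52,Q[:,1]-.33)<.1
q=Q[near&(Q[:,2]>.006)&(Q[:,2]<.016),:2].astype(np.float32);b=cv2.minAreaRect(q);print('base',b)
q=Q[near&(Q[:,2]>.066)&(Q[:,2]<.075)&(abs(Q[:,0]-.52)<.03)&(abs(Q[:,1]-.33)>.025),:2];m,w=line(q);yaw=np.degrees(np.arctan2(-w[0],w[1]))
d=np.hypot(Q[:,0]-.5228,Q[:,1]-.33)
h=Q[near&(Q[:,2]>.1)&(Q[:,2]<.118)&(d>.02),:2];m,w=line(h);a=np.degrees(np.arctan2(w[1],w[0]));print('yaw',yaw,'handle',a,'valve',a-yaw, 'by mean',np.degrees(np.arctan2(b[0][1]-m[1],b[0][0]-m[0]))-yaw)
im,P,_=cloud('scene');cv2.imwrite('pics/end.png',im[:,:,::-1])
Q=P.reshape(-1,3);j=jig(Q)
q=j[(j[:,2]>.0555)&(j[:,2]<.066)&(abs(j[:,0])<.02)&(j[:,1]>-.12)&(j[:,1]<-.02)];print('tube',np.percentile(q[:,1],[1,5]).round(4))
q=j[(j[:,2]>.066)&(j[:,2]<.1)&(abs(j[:,1]-.005)<.011)&(j[:,0]>-.07)&(j[:,0]<-.03)];print('lever z',np.median(q[:,2]))
E
```

```text
[0.50819261 0.24307463 0.23527274] [ 1.11379868 -0.66401367  0.36388226]
base ((0.5230483412742615, 0.3316885828971863), (0.11016005277633667, 0.07071676850318909), 80.1349868774414)
yaw -9.711370548172251 handle 35.333224963749295 valve 45.04459551192154 by mean 44.82719626229809
tube [-0.061  -0.0593]
lever z 0.07911789036661143
```

View pics/end.png

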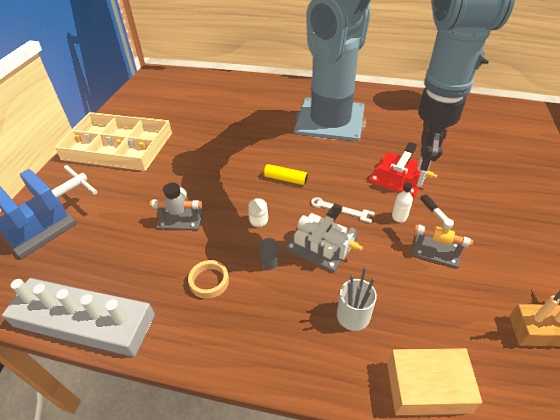

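The final view shows the lever shut over the tube at (320,235) and the valve handle half open at (435,210). The bottle (402,203), tin (258,212) and the other loose things are all where they started. The valve measures 45.0°.

```bash
python3 -c "
from station import r
print(r.close_job())"
```

```text
the job is handed in; nothing more can be done
None
```

The job is handed in: the tube is home against the stop, the clamp lever is shut over it, the valve measures 45° (half open), and the loose things stand where they started; the arm's clock read about 19 s of the 58 s.

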